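Add a slat to the bundle in the sliding-jaw jig

ROBOT

A 6-joint arm with a two-finger parallel gripper is mounted at the origin on the work surface. World frame = base frame: x ahead of the robot, y to its left, z up, the work surface at z = 0. Lengths are in m, angles in degrees, forces in N, time in s.
With the tool pointing down it reaches from about 0.4 to 0.825 m from the base axis. Payload 7 kg.
Tool frame: the origin (TCP) lies midway between the tips of the shut fingers; the grasp point (between the pads) lies r.grip_depth behind it (r.grip_depth is the distance from the TCP to the grasp point, in m); z points along the fingers, y is the line along which they close (so a half turn about z gives the same grasp; the last joint's range is limited). The gripper opens to 88 mm and grips with 3 to 60 N. Pads are 19 mm wide; open, the fingers measure 130 mm over their backs; the gripper's body (78 mm by 193 mm) begins 47 mm behind the grasp point.
Start: joints at [90.189, 20.546, 0.682, 0, -70.136, -16.507], TCP at [0.19, 0.648, 0.227] pointing down, gripper open.
Joint ranges: [-176.03, 176.03], [-82.01, 121.73], [-58.28, 71.71], [-173.87, 95.51], [-174.79, -0.11], [-173.66, 173.66]. Speed limits (degrees/s): [136.94, 136.94, 172.46, 180, 180, 180].

INTERFACE

Orientations are given as [roll, pitch, yaw] about the fixed x, y, z axes, in that order (R = Rz(yaw) Ry(pitch) Rx(roll)).
In Python, from plant import r, probe_bus, job, capture gives the robot as it stands (r), with the cameras as plain functions, the readings (probe_bus) and the job (job).
- The arm moves only by the shell command python3 drive.py 'ROWS' [OPENING] [FORCE]. ROWS is one flat JSON list of numbers that holds 1 to 12 rows one after another, with no inner brackets; each row has 6 numbers: dx, dy, dz in m, then a rotation vector rx, ry, rz in degrees; each row is the pose to reach, as a shift and turn from the pose commanded when the command began, along the tool's axes at that moment; what a row does not reach only later rows make up. A row lasts 1/12 s, in which the tool goes at most 0.0417 m and 7.16 degrees, less where a joint would pass 70% of its speed; a pose out of reach is approached as far as the arm can. OPENING is the finger opening in m, set as the command begins (- or left out keeps the last). The fingers move at their own pace and stop on an object; FORCE is the grip in N (left out, the last holds). Time passes only in rows, so rows that do not move let the fingers close. It prints the time, the measured TCP pose, the force, the opening and the grip force at its end. Input that does not fit is refused with a message, and nothing moves.
- probe_bus.get_state(): the state, without advancing time (a new reading comes with each control period).
- capture(name): name is "scene" or "side" or "wrist"; returns a dict with "frame" (384x512x3 uint8, red, green, blue), "z_map" (384x512 float32, m along the optical axis (not along the pixel's ray), 0 where there is no reading), "fx", "fy", "cx", "cy" (pixels), "D" ([k1, k2, p1, p2, k3] as OpenCV has them; the pictures are not rectified), "cam_to_world" (4x4, takes a point from camera to world coordinates). Camera axes: x right, y down, z forward; pixel columns grow to the right and rows downward; lengths in m; the calibration is good to about 2 mm. A picture is of the moment at which its call begins.
- job.close_job(): hands the job in; it is judged then, once.
The state is a dict: "time_s": time; "joints": joint angles; "qd": joint speeds; "joint_torque": joint torques, N m; "tcp_pos": TCP position; "eef_rot": TCP orientation; "contact_force": force on the tool from outside, world axes, zero at the start; "moment": the same for the moment, N m; "gripper_width": finger opening in m; "gripper_force": force on a finger pad.
Only numpy, scipy, OpenCV 4.12 (cv2) and the standard library are available. Lean on these libraries where they do the work, as an engineer would, in place of code of your own. Each camera call takes 0.05 s, during which the arm holds its last target. There are 200 camera calls.

TASK

First slide the red jaw of the bundling jig back about 3 to 5 cm, then lay the loose wooden slat flat on top of the pile in line with it: nobody has counted the pile, so feel for its top, letting the slat touch down gently while you still hold it, and only then let go. Finally slide the jaw back in by its black post, without twisting it or ramming it, until it has pushed the slat fully against the blue fence and stops snug on the slat's end; leave the jaw there. Leave the glue bottle, the mug and the screwdriver alone.

Things in the scene. Friction and masses are not known exactly. Their poses are not given: they have to be found in the camera images.
- jig: Fixed bundling jig: plywood base 12 mm thick, 120 mm wide, from x = -125 to +235 mm; blue fence and red sliding jaw, the pile of slats between them. Origin on the bench under the centre of a slat that is flush with the fence; x along the slats from fence to jaw, y across, z up. The fence's inner face is at x = -90 mm; the fence is 76 mm wide, its top 100 mm above the bench.
- bundle: The pile of slats in the jig, 178 x 60 mm, fixed, long side along the jig's x, its sides open to the fingers. Origin on the jig's base, 12 mm above the bench, under the pile's middle; axes as the jig's. It does not tell the pile's height: the flat, unyielding top lies anywhere from 34 to 74 mm above the bench.
- jaw (a joint): Opening of the jaw, m along the jig's +x. At 0 its inner face is at jig x = +90 mm, exactly one slat length (180 mm) from the fence. It starts nearly shut (0 to 8 mm), opens to 60 mm, and can go 10 mm below 0 if no slat stops it. It slides with about 3 N friction (plus 8 N per m/s) and stays where it is left.
- jaw_face: Red jaw plate, 14 mm thick (x), 76 mm wide (y), top 100 mm above the bench; on the middle of its top a black upright post, 20 mm diameter, 100 to 145 mm above the bench. Origin on the post's axis, 20.5 mm above the bench, at jig x = 97 mm + jaw; axes as the jig's. Sprung pivot on the post's axis (2 N m/rad): pushed at the post it stays straight, pushed off-centre it twists.
- slat: The loose wooden slat, 180 x 60 x 12 mm (x, y, z), about 0.1 kg, lying flat on the bench. Origin at the centre of its underside, x along its length.
- glue: Bystander: yellow glue bottle, 60 mm diameter, 170 mm tall, standing; origin under its middle.
- mug: Bystander: red mug, 80 mm diameter, 90 mm tall, handle to its +y; origin under its middle.
- driver: Bystander: screwdriver lying on the bench along its x, about 200 mm long; origin under its middle.

How it is judged (in metres and radians):
On the way, in this order (a step that is already met when the one before it is completed fails the run):
1. the jaw is slid back at least 20 mm (value of joint jaw above 0.02 m), for 0.1 s.
2. the slat, still held in the fingers, touches the top of the pile (contact force between the fingers and slat above 1 N and contact force between slat and bundle above 0.2 N and angle between slat's own z axis and vertical below 0.05 rad and y of slat in the frame of jig between -0.01 and 0.01 m), for 0.1 s.
3. the slat is let go and lies flat on the pile, in line with it, with the jaw still open (contact force between the fingers and slat below 0.05 N and contact force between slat and bundle above 0.2 N and angle between slat's own z axis and vertical below 0.05 rad and y of slat in the frame of jig between -0.01 and 0.01 m and value of joint jaw above 0.006 m), for 0.2 s.
4. the jaw touches the slat's end, the slat being against the fence (contact force between jaw_face and slat above 0.5 N and x of slat in the frame of jig between -0.004 and 0.004 m).
At the end, for the whole second after the job is handed in: The slat lies flat on the pile (within 0.05 rad of level), at rest, its length along the jig within 0.04 rad, centred across the jig within 10 mm and flush with the fence within 4 mm; the jaw is left within 4 mm of shut on one slat length, straight within 0.05 rad (x of slat in the frame of jig between -0.004 and 0.004 m and contact force between slat and bundle above 0.2 N and angle between slat's own z axis and vertical below 0.05 rad and y of slat in the frame of jig between -0.01 and 0.01 m and angle between the x axis of slat and the x axis of jig, either way round below 0.04 rad and value of joint jaw between -0.004 and 0.004 m and angle between the x axis of jaw_face and the x axis of jig, either way round below 0.05 rad and linear speed of slat below 0.01 m/s and velocity of joint jaw between -0.01 and 0.01 m/s); the robot touches nothing.
It fails at once if the slat falls (let go more than about 5 mm above what is under it) (contact force between slat and anything else below 0.01 N and linear speed of slat above 0.3 m/s and height (world z) of slat below 0.5 m).
It fails at once if the slat is pressed on the pile with more than 40 N (contact force between slat and bundle above 40 N).
It fails at once if the jaw is rammed onto the slat with more than 40 N (contact force between jaw_face and slat above 40 N).
It fails at once if the jaw is twisted more than 0.1 rad (angle between the x axis of jaw_face and the x axis of jig, either way round above 0.1 rad).
It fails at once if the glue bottle, the mug or the screwdriver is moved more than 20 mm (distance of any of glue, mug, driver from where it was at the start of the episode above 0.02 m).
It also fails if it takes over 66 s, if anything falls off the work surface, if the arm or the gripper's body presses on something with over 40 N, if the wrist force passes 120 N, or if a joint passes its speed limit or range.

## Working session

There is one attempt and no reset: what is moved stays moved. The work goes in short steps, Python scripts to look and compute and a shell command to move; the robot and the scene stay as the last step left them, time stands still between calls to the robot, and variables do not carry over. Pictures are saved under pics/ and viewed, at most 10 in all, crops included, and the job is handed in when it is done.

```bash
ls; mkdir -p pics
python3 - <<'E'
from plant import r, probe_bus, job, capture
import cv2,numpy as np,pickle
s=probe_bus.get_state();print(s,r.grip_depth)
ims=[]
for n in("scene","side","wrist"):
    c=capture(n);pickle.dump(c,open(f"{n}0.pkl","wb"));cv2.imwrite(f"pics/{n}0.png",c["frame"][:,:,::-1])
    print(n,c["fx"],c["cx"],c["cy"],c["D"],np.round(c["cam_to_world"],3).tolist())
E
```

```text
drive.py
pics
plant.py
{'time_s': 0.0, 'joints': array([ 9.01898988e+01,  2.05900771e+01,  6.36232356e-01, -1.78870157e-02,
       -7.01365803e+01, -1.65069307e+01]), 'qd': array([-0.06612936,  0.04041475, -0.02039004, -0.04573467, -0.05289186,
       -0.02519583]), 'joint_torque': array([-2.37888671e-03, -5.82723463e+01,  2.93076038e+01,  6.99756458e+00,
        7.07656582e-03, -1.57113959e-04]), 'tcp_pos': array([0.18954447, 0.64735421, 0.22566372]), 'eef_rot': array([ 1.79908524e+02, -9.57257117e-03, -1.63231152e+01]), 'contact_force': array([-0.36673756,  0.19474346,  1.32491537]), 'moment': array([ 0.03557483, -0.02225008,  0.01259084]), 'gripper_force': 0.0, 'gripper_width': 0.08766973844081499} 0.0188
scene 441.4234610038467 254.16866850801472 194.1350890703821 [-0.16252145  0.          0.          0.          0.        ] [[0.627, 0.502, -0.596, 1.069], [0.779, -0.418, 0.467, -0.386], [-0.014, -0.757, -0.653, 0.62], [0.0, 0.0, 0.0, 1.0]]
side 379.32940737501434 249.31428205606989 193.13553223366716 [-0.00765608  0.          0.          0.          0.        ] [[0.991, -0.091, 0.101, 0.483], [-0.136, -0.596, 0.792, -0.626], [-0.012, -0.798, -0.602, 0.542], [0.0, 0.0, 0.0, 1.0]]
wrist 291.99051846316263 253.23712485367898 196.1464494499543 [-0.0123309  0.         0.         0.         0.       ] [[-0.282, -0.928, -0.245, 0.256], [-0.959, 0.273, 0.07, 0.629], [0.002, 0.255, -0.967, 0.384], [0.0, 0.0, 0.0, 1.0]]
```

View pics/scene0.png

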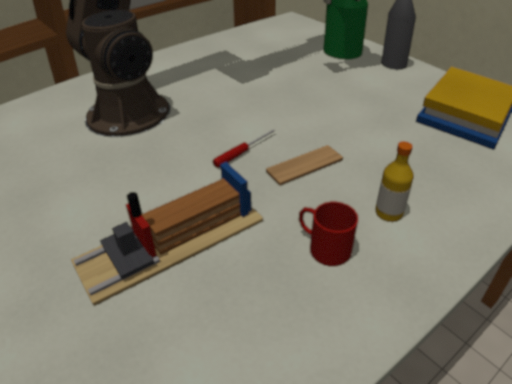

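View pics/side0.png

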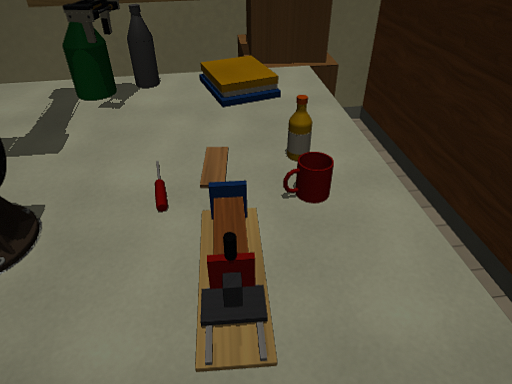

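The scene view shows the jig from (75,260) to (260,220), the fence at (237,190), the jaw post at (133,205) and the slat at (305,165). The driver is at (245,150), the mug at (333,232) and the glue at (395,185). In the side view the slat is at (215,166), the fence at (228,197) and the post at (230,245).

```bash
cat > h.py <<'E'
import cv2,numpy as np,pickle
def K(c): return np.array([[c["fx"],0,c["cx"]],[0,c["fy"],c["cy"]],[0,0,1]])
def ray(c,uv):
    n=cv2.undistortPoints(np.asarray(uv,float).reshape(-1,1,2),K(c),np.array(c["D"],float))[:,0]
    d=np.c_[n,np.ones(len(n))]; T=np.array(c["cam_to_world"])
    return T[:3,3],d@T[:3,:3].T
def onplane(c,uv,z):
    o,d=ray(c,uv); return o+d*((z-o[2])/d[:,2])[:,None]
def cloud(c):
    h,w=c["z_map"].shape; u,v=np.meshgrid(np.arange(w),np.arange(h))
    o,d=ray(c,np.c_[u.ravel(),v.ravel()])
    return (o+d*c["z_map"].ravel()[:,None]).reshape(h,w,3)
def two(c1,p1,c2,p2):
    o1,d1=ray(c1,[p1]);o2,d2=ray(c2,[p2]);d1=d1[0];d2=d2[0]
    t=np.linalg.lstsq(np.c_[d1,-d2],o2-o1,rcond=None)[0]
    a=o1+t[0]*d1;b=o2+t[1]*d2; return (a+b)/2,np.linalg.norm(a-b)
def hsv(c): return cv2.cvtColor(c["frame"],cv2.COLOR_RGB2HSV)
def blob(m,near=None):
    n,l,s,ce=cv2.connectedComponentsWithStats(m.astype(np.uint8))
    if near is not None: i=1+np.argmin(np.linalg.norm(ce[1:]-near,axis=1)+1e3*(s[1:,4]<40))
    else: i=1+np.argmax(s[1:,4])
    return l==i
def rect(m):
    cs,_=cv2.findContours(m.astype(np.uint8),cv2.RETR_EXTERNAL,cv2.CHAIN_APPROX_NONE)
    c=max(cs,key=cv2.contourArea); return c[:,0]
E
python3 - <<'E'
from h import *
for n,near in(("scene",{"slat":(305,165),"fence":(237,190),"post":(133,205),"jaw":(145,232),"mug":(333,232),"driver":(230,155),"glue":(395,180)}),("side",{"slat":(215,166),"fence":(228,197),"post":(230,245),"jaw":(230,268),"mug":(318,178),"driver":(161,195),"glue":(300,130)})):
    c=pickle.load(open(n+"0.pkl","rb"));P=cloud(c);H=hsv(c);h,s,v=[H[...,i].astype(int) for i in range(3)]
    print(n,{k:H[p[1],p[0]].tolist() for k,p in near.items()})
    masks={"slat":(h<25)&(h>4)&(s>70)&(v>70),"fence":(h>100)&(h<125)&(s>120),"post":(v<45),"jaw":((h<4)|(h>174))&(s>150),"glue":(h>15)&(h<30)&(s>150)}
    masks["mug"]=masks["driver"]=masks["jaw"]
    for k,p in near.items():
        m=blob(masks[k],p); q=P[m]; 
        z=np.percentile(q[:,2],[2,50,98]); top=q[q[:,2]>z[2]-.006]
        print(k,m.sum(),"z",z.round(3),"mean",q.mean(0).round(3),"topmean",top.mean(0).round(4))
        if k=="slat":
            W=onplane(c,rect(m),.012)[:,:2]
            print("  plane rect",cv2.minAreaRect((W*1000).astype(np.float32)))
            print("  px",cv2.boxPoints(cv2.minAreaRect(rect(m))).round(1).tolist())
    # base/pile
    g=(P[...,2]>.008)&(P[...,2]<.016)&(h<30)&(s>60); 
    m=blob(g,(190,260) if n=="scene" else (262,290)); W=P[m][:,:2]; print("base",m.sum(),cv2.minAreaRect((W*1000).astype(np.float32)))
E
```

```text
scene {'slat': [16, 121, 143], 'fence': [125, 66, 50], 'post': [15, 73, 7], 'jaw': [1, 237, 56], 'mug': [1, 225, 92], 'driver': [1, 228, 103], 'glue': [23, 219, 121]}
slat 1376 z [0.006 0.012 0.015] mean [0.507 0.201 0.014] topmean [0.5057 0.2018 0.0147]
  plane rect ((504.6034851074219, 206.869140625), (183.4110565185547, 66.3812255859375), 82.31603240966797)
  px [[265.5, 168.10000610351562], [336.0, 141.1999969482422], [343.29998779296875, 160.39999389648438], [272.79998779296875, 187.3000030517578]]
fence 556 z [0.025 0.086 0.101] mean [ 0.539 -0.01   0.081] topmean [ 0.5298 -0.0128  0.1074]
post 212 z [0.105 0.13  0.146] mean [ 0.518 -0.209  0.133] topmean [ 0.5274 -0.2117  0.1591]
jaw 529 z [0.036 0.08  0.124] mean [ 0.527 -0.211  0.079] topmean [ 0.5413 -0.2245  0.1549]
mug 2411 z [0.011 0.058 0.091] mean [0.725 0.057 0.059] topmean [0.7385 0.0422 0.1077]
driver 280 z [0.013 0.023 0.027] mean [0.379 0.089 0.024] topmean [0.3785 0.087  0.0277]
glue 790 z [0.086 0.113 0.152] mean [0.737 0.216 0.116] topmean [0.7472 0.1973 0.1715]
base 3283 ((511.8957214355469, -156.4062957763672
[... 498 characters left out ...]
 [227.5, 147.0], [224.0, 186.1999969482422]]
fence 632 z [0.027 0.089 0.101] mean [ 0.517 -0.014  0.087] topmean [ 0.5167 -0.0169  0.1048]
post 3913 z [0.026 0.035 0.145] mean [ 0.502 -0.24   0.059] topmean [ 0.5018 -0.263   0.1956]
jaw 1178 z [0.037 0.083 0.102] mean [ 0.504 -0.214  0.081] topmean [ 0.5039 -0.2156  0.107 ]
mug 1703 z [0.007 0.06  0.09 ] mean [0.711 0.049 0.058] topmean [0.7114 0.0407 0.102 ]
driver 310 z [0.009 0.023 0.027] mean [0.37  0.078 0.023] topmean [0.3693 0.083  0.0263]
glue 508 z [0.084 0.111 0.151] mean [0.721 0.213 0.114] topmean [0.7086 0.1699 0.1738]
base 4803 ((508.1084289550781, -158.32728576660156), (361.1986083984375, 120.16627502441406), 86.3328628540039)
```

```bash
python3 drive.py '[0.23,0.32,-0.07,0,0,0,0.23,0.32,-0.07,0,0,0,0.23,0.32,-0.07,0,0,0,0.23,0.32,-0.07,0,0,0,0.23,0.32,-0.07,0,0,0,0.23,0.32,-0.07,0,0,0,0.23,0.32,-0.07,0,0,0,0.23,0.32,-0.07,0,0,0,0.23,0.32,-0.07,0,0,0,0.23,0.32,-0.07,0,0,0,0.23,0.32,-0.07,0,0,0,0.23,0.32,-0.07,0,0,0]'; python3 drive.py '[0.23,0.32,0,0,0,-12.3,0.23,0.32,0,0,0,-12.3,0.23,0.32,0,0,0,-12.3,0.23,0.32,0,0,0,-12.3,0.23,0.32,0,0,0,-12.3,0.23,0.32,0,0,0,-12.3,0.23,0.32,0,0,0,-12.3,0.23,0.32,0,0,0,-12.3,0.23,0.32,0,0,0,-12.3,0.23,0.32,0,0,0,-12.3,0.23,0.32,0,0,0,-12.3,0.23,0.32,0,0,0,-12.3]'
python3 - <<'E'
from plant import r, probe_bus, job, capture
from h import *
c=capture("wrist");pickle.dump(c,open("wrist1.pkl","wb"));cv2.imwrite("pics/wrist1.png",c["frame"][:,:,::-1])
s=probe_bus.get_state();print({k:np.round(s[k],4).tolist() for k in("tcp_pos","eef_rot","joints","contact_force")})
E
```

```text
time_s: 1.15
tcp_pos: [0.3208, 0.275, 0.2972]
eef_rot: [-179.9, -0.0, -16.4]
contact_force: [-0.9, -0.2, 0.3]
gripper_width: 0.0878
gripper_force: 0.0
time_s: 2.15
tcp_pos: [0.4517, -0.0962, 0.2954]
eef_rot: [180.0, 0.1, -4.2]
contact_force: [0.3, -0.0, -0.4]
gripper_width: 0.0873
gripper_force: 0.0
{'tcp_pos': [0.4515, -0.0954, 0.2957], 'eef_rot': [179.9879, 0.103, -4.0808], 'joints': [12.6076, -2.4422, -18.2227, -0.0187, -74.3216, 73.3167], 'contact_force': [0.64, -0.1834, -0.0851]}
```

View pics/wrist1.png

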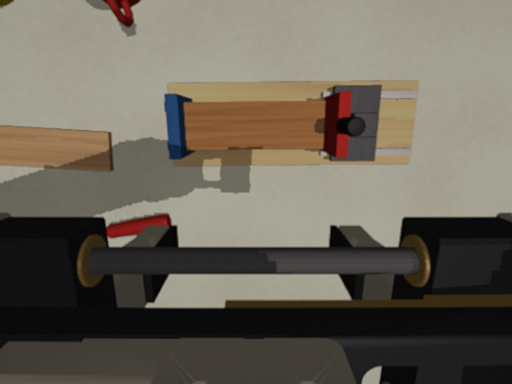

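The wrist view shows the fence at (175,127), the pile at (255,125), the jaw plate at (338,125), the post top near (355,126) and the slat's end at (110,150).

Run:
```python
from h import *
c=pickle.load(open("wrist1.pkl","rb"));P=cloud(c);H=hsv(c);h,s,v=[H[...,i].astype(int) for i in range(3)]
Z=P[...,2]
roi=np.zeros(Z.shape,bool);roi[75:172,160:425]=1
mm=lambda q:cv2.minAreaRect((q[:,:2]*1000).astype(np.float32))
b=roi&(abs(Z-.012)<.005);print("base",mm(P[b]),np.median(Z[b]))
print("base hgt-mask plane rect", mm(onplane(c,rect(blob(b|(roi&(Z>.006)))),.012)))
f=blob((h>100)&(h<125)&(s>120)&roi); t=f&(Z>.09);print("fence top",t.sum(),np.median(Z[t]),mm(P[t]))
p=roi&(Z>.125);uv=np.argwhere(p)[:,::-1];print("post",p.sum(),Z[p].max(),mm(P[p]), "toponly",P[roi&(Z>.14)].mean(0))
j=roi&(((h<5)|(h>174))&(s>150));t=j&(Z>.09);print("jaw top",t.sum(),np.median(Z[t]),mm(P[t]))
pl=np.zeros_like(roi);pl[108:142,195:318]=1;pl&=(Z>.02);zz=np.median(Z[pl]);t=roi&(abs(Z-zz)<.006)&(h<25);t=blob(t);print("pile",zz,mm(P[t]))
A=onplane(c,[(256,90)],.012);
for n in("scene","side"):
    d=pickle.load(open(n+"0.pkl","rb"));Q=cloud(d);hh=hsv(d)
    # pile top from this view: inside jig interior
    o=np.array([.5138,-.1024]);x=np.array([-.07,-.9976]);y=np.array([.9976,-.07])
    r=(Q[...,:2]-o);X=r@x;Y=r@y;k=(abs(X)<.06)&(abs(Y)<.02)&(Q[...,2]>.02)&(Q[...,2]<.09)
    print(n,"pile",np.median(Q[k][:,2]),k.sum())
    k=(X>.08)&(X<.14)&(abs(Y)<.03)&(Q[...,2]>.138)&(Q[...,2]<.15);print("post top",k.sum(),Q[k].mean(0))
    if n=="side":
        u=np.argwhere(k)[:,::-1];w=np.argwhere(roi&(Z>.14))[:,::-1]
        print("two-view post",two(d,(u.min(0)+u.max(0))/2,c,(w.min(0)+w.max(0))/2))
```

```text
base ((508.7608947753906, -157.94064331054688), (359.2577209472656, 120.80828857421875), 86.39692687988281) 0.012053273118474817
base hgt-mask plane rect ((508.7987976074219, -154.15362548828125), (368.44635009765625, 120.2595443725586), 86.44107818603516)
fence top 882 0.0999104355496451 ((515.5455932617188, -48.89487838745117), (102.05435180664062, 72.69791412353516), 86.3929214477539)
post 475 0.453350858765085 ((509.802734375, -157.05535888671875), (114.93028259277344, 19.227523803710938), 84.90454864501953) toponly [ 0.5100027  -0.17693626  0.22730761]
jaw top 723 0.10044423646991213 ((509.5591735839844, -156.36123657226562), (113.43682098388672, 74.7204818725586), 85.5357894897461)
pile 0.07059735987328283 ((512.16064453125, -101.54268646240234), (179.11073303222656, 60.17307662963867), 86.3050765991211)
scene pile 0.07057338452846118 899
post top 103 [ 0.50909636 -0.20620404  0.14381917]
side pile 0.07046718173028357 732
post top 130 [ 0.50477109 -0.20955624  0.14413816]
two-view post (array([ 0.51043705, -0.14635787,  0.08421648]), np.float64(0.0040525332856666))
```

Run:
```python
from h import *
o=np.array([.5122,-.102]);a=np.deg2rad(-93.65);x=np.array([np.cos(a),np.sin(a)]);y=np.array([-x[1],x[0]])
D={n:pickle.load(open(n+".pkl","rb")) for n in("scene0","side0","wrist1")};px={}
for n,c in D.items():
    P=cloud(c);r=P[...,:2]-o;X=r@x;Y=r@y;Z=P[...,2];H=hsv(c)
    k=blob((X>.08)&(X<.13)&(abs(Y)<.025)&(abs(Z-.145)<.006)); u=np.argwhere(k)[:,::-1];px[n]=u.mean(0)
    w=onplane(c,u,.145)[:,:2]-o;W=np.c_[w@x,w@y];(cx,cy),R=cv2.minEnclosingCircle((W*1000).astype(np.float32))
    print(n,k.sum(),"post jig xy",cx,cy,R,"z",np.median(Z[k]),"mean",W.mean(0))
    for nm,m in(("fence",(H[...,0]>100)&(H[...,0]<125)&(H[...,1]>100)&(abs(X+.098)<.02)),("jawplate",(H[...,1]>150)&((H[...,0]<5)|(H[...,0]>174))&(abs(X-.1)<.02))):
        m&=(abs(Z-.1)<.004)&(abs(Y)<.05); print("  ",nm,m.sum(),"X",np.percentile(X[m],[2,98]).round(4),"Y",np.percentile(Y[m],[1,99]).round(4))
    m=(abs(X)<.07)&(abs(Z-.0705)<.005)&(abs(Y)<.05);print("   pile Y",np.percentile(Y[m],[1,99]).round(4),np.median(Z[m]))
    m=(X>-.12)&(X<.23)&(abs(Z-.012)<.004)&(abs(Y)<.08);print("   base Y",np.percentile(Y[m],[.5,99.5]).round(4))
for a_,b_ in(("scene0","side0"),("scene0","wrist1"),("side0","wrist1")): print(a_,b_,two(D[a_],px[a_],D[b_],px[b_]))
```

```text
scene0 99 post jig xy 106.22612762451172 4.25054931640625 13.501716613769531 z 0.1446899365561976 mean [0.10461718 0.00443175]
   fence 196 X [-0.103 -0.09 ] Y [-0.0345  0.0388]
   jawplate 135 X [0.0979 0.1107] Y [-0.0283  0.0392]
   pile Y [-0.0283  0.0316] 0.070553789101586
   base Y [-0.0577  0.0616]
side0 124 post jig xy 108.06257629394531 0.3426367938518524 12.445069313049316 z 0.14517504753419933 mean [ 0.10830845 -0.00066559]
   fence 212 X [-0.1029 -0.0872] Y [-0.0369  0.035 ]
   jawplate 318 X [0.0991 0.1132] Y [-0.0377  0.0352]
   pile Y [-0.0289  0.0289] 0.07043692052435058
   base Y [-0.0602  0.0592]
wrist1 300 post jig xy 102.77093505859375 0.33148670196533203 10.186119079589844 z 0.1453609253062378 mean [0.10294684 0.0002818 ]
   fence 817 X [-0.1035 -0.0893] Y [-0.0354  0.0361]
   jawplate 602 X [0.0973 0.1102] Y [-0.0371  0.0373]
   pile Y [-0.0293  0.0295] 0.07056985767460214
   base Y [-0.0599  0.06  ]
scene0 side0 (array([ 0.50483609, -0.20513116,  0.1404547 ]), np.float64(0.0003052028453487227))
scene0 wrist1 (array([ 0.50591747, -0.2056408 ,  0.1417075 ]), np.float64(0.0005065561087982226))
side0 wrist1 (array([ 0.50530119, -0.20604915,  0.1410898 ]), np.float64(0.0009063706079719513))
```

```bash
python3 drive.py '[0.062,0.106,0,0,0,-0.4,0.062,0.106,0,0,0,-0.4,0.062,0.106,0,0,0,-0.4,0.062,0.106,0,0,0,-0.4,0.062,0.106,0.184,0,0,-0.4,0.062,0.106,0.184,0,0,-0.4,0.062,0.106,0.184,0,0,-0.4,0.062,0.106,0.184,0,0,-0.4,0.062,0.106,0.184,0,0,-0.4,0.062,0.106,0.184,0,0,-0.4,0.062,0.106,0.184,0,0,-0.4]'; python3 drive.py '[0,0,0,0,0,0,0,0,0,0,0,0,0,0,0,0,0,0,0,0,0,0,0,0,0,0,0,0,0,0,0,0,0,0,0,0]' 0.024 5
```

```text
time_s: 3.12
tcp_pos: [0.5059, -0.2045, 0.1124]
eef_rot: [180.0, 0.1, -3.5]
contact_force: [0.4, -0.3, 0.7]
gripper_width: 0.0877
gripper_force: 0.0
time_s: 3.62
tcp_pos: [0.5059, -0.2059, 0.1131]
eef_rot: [-180.0, -0.1, -3.6]
contact_force: [-0.5, 0.8, -0.0]
gripper_width: 0.0536
gripper_force: 0.0
```

```bash
python3 drive.py '[0,0,0,0,0,0,0,0,0,0,0,0,0,0,0,0,0,0,0,0,0,0,0,0,0,0,0,0,0,0,0,0,0,0,0,0]' 0.024 5; python3 drive.py '[0,0.003,0,0,0,0,0,0.006,0,0,0,0,0,0.01,0,0,0,0,0,0.014,0,0,0,0,0,0.018,0,0,0,0,0,0.022,0,0,0,0,0,0.026,0,0,0,0,0,0.03,0,0,0,0,0,0.034,0,0,0,0,0,0.038,0,0,0,0,0,0.041,0,0,0,0,0,0.041,0,0,0,0]'
```

```text
time_s: 4.12
tcp_pos: [0.5057, -0.2058, 0.1125]
eef_rot: [-180.0, 0.0, -3.6]
contact_force: [0.0, -0.1, 0.2]
gripper_width: 0.0244
gripper_force: 0.0
time_s: 5.12
tcp_pos: [0.503, -0.2475, 0.1125]
eef_rot: [180.0, 0.0, -3.6]
contact_force: [0.5, -0.3, -1.1]
gripper_width: 0.0239
gripper_force: 0.0
```

```bash
python3 drive.py '[0,0,0,0,0,0,0,0,0,0,0,0,0,0,0,0,0,0,0,0,0,0,0,0,0,0,0,0,0,0,0,0,0,0,0,0]' 0.088; python3 drive.py '[0,0,0,0,0,0,0,0,0,0,0,0,0,0,-0.03,0,0,0,0,0,-0.08,0,0,0,0,0,-0.12,0,0,0,0,0,-0.14,0,0,0,0,-0.03,-0.16,0,0,0,0,-0.07,-0.18,0,0,0,0,-0.07,-0.18,0,0,0,0,-0.07,-0.18,0,0,0]'
python3 - <<'E'
from plant import r, probe_bus, job, capture
from h import *
o=np.array([.5122,-.102]);a=np.deg2rad(-93.65);x=np.array([np.cos(a),np.sin(a)]);y=np.array([-x[1],x[0]])
for n in("scene","side"):
    c=capture(n);P=cloud(c);q=P[...,:2]-o;X=q@x;Y=q@y;Z=P[...,2];H=hsv(c)
    m=(H[...,1]>150)&((H[...,0]<5)|(H[...,0]>174))&(abs(Z-.1)<.004)&(abs(Y)<.05)&(X>.05)&(X<.2);print(n,m.sum(),"plate X",np.percentile(X[m],[2,98]))
s=probe_bus.get_state();print(s["tcp_pos"],s["eef_rot"],s["joints"].round(1))
E
```

```text
time_s: 5.62
tcp_pos: [0.5032, -0.2466, 0.1126]
eef_rot: [180.0, -0.0, -3.6]
contact_force: [-0.5, -0.1, 0.4]
gripper_width: 0.0581
gripper_force: 0.0
time_s: 6.45
tcp_pos: [0.5083, -0.1753, 0.2943]
eef_rot: [-180.0, -0.2, -3.5]
contact_force: [-0.7, -1.5, -1.1]
gripper_width: 0.0879
gripper_force: 0.0
scene 126 plate X [0.13779147 0.14949565]
side 362 plate X [0.1374818  0.15179075]
[ 0.50729103 -0.17670034  0.29209731] [-1.79992048e+02  3.23837229e-02 -3.56677388e+00] [  1.7   5.4 -10.6  -0.  -74.1  84.7]
```

```bash
python3 drive.py '[-0.029,-0.383,0,0,0,80,-0.029,-0.383,0,0,0,80,-0.029,-0.383,0,0,0,80,-0.029,-0.383,0,0,0,80,-0.029,-0.383,0,0,0,80,-0.029,-0.383,0,0,0,80,-0.029,-0.383,0,0,0,80,-0.029,-0.383,0,0,0,80,-0.029,-0.383,0,0,0,80,-0.029,-0.383,0,0,0,80,-0.029,-0.383,0,0,0,80,-0.029,-0.383,0,0,0,80]'; python3 drive.py '[0,0,0,0,0,7,0,0,0,0,0,14.2,0,0,0,0,0,14.2,0,0,0,0,0,14.2]'
cat > slat.py <<'E'
from plant import r, probe_bus, job, capture
from h import *
c=capture("wrist");pickle.dump(c,open("wrist2.pkl","wb"));cv2.imwrite("pics/wrist2.png",c["frame"][:,:,::-1])
P=cloud(c);H=hsv(c);Z=P[...,2]
m=(abs(Z-.012)<.004)&(H[...,0]<25)&(H[...,0]>4)&(H[...,1]>70)&(P[...,1]>.08)&(P[...,1]<.33)&(abs(P[...,0]-.5)<.1)
m=blob(m);print(m.sum(),np.median(Z[m]),np.argwhere(m).min(0),np.argwhere(m).max(0));print(cv2.minAreaRect((onplane(c,rect(m),.012)[:,:2]*1000).astype(np.float32)))
s=probe_bus.get_state();print(s["tcp_pos"],s["eef_rot"],s["joints"].round(1))
E
python3 slat.py
```

```text
time_s: 7.55
tcp_pos: [0.5028, 0.2089, 0.2905]
eef_rot: [179.8, -0.1, -82.6]
contact_force: [-0.9, -0.4, -0.1]
gripper_width: 0.0877
gripper_force: 0.0
time_s: 7.88
tcp_pos: [0.503, 0.2063, 0.2914]
eef_rot: [179.9, -0.1, -96.4]
contact_force: [-0.2, -0.4, -0.7]
gripper_width: 0.0875
gripper_force: 0.0
4587 0.012110316949972 [106 235] [223 277]
((500.6216125488281, 208.8756103515625), (179.0222930908203, 59.5634765625), 82.16830444335938)
[0.50296476 0.20642961 0.29168088] [ 1.79938763e+02 -6.85239859e-02 -9.63761595e+01] [ 43.    6.1  -9.9  -0.  -74.2 -49.3]
```

View pics/wrist2.png

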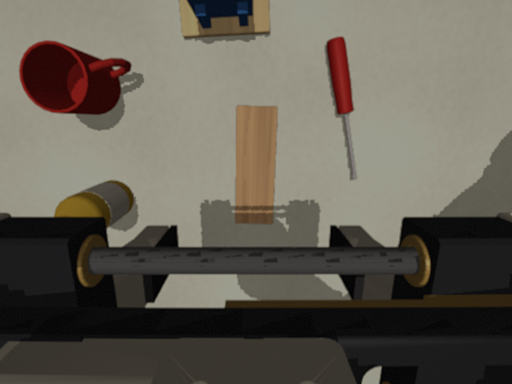

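The wrist view shows the slat spanning (236–277, 106–223), with the driver and mug well clear. The measured size, 179 x 60 mm, agrees with the task text.

```bash
python3 drive.py '[-0.002,0.003,0.04,0,0,1.4,-0.002,0.003,0.08,0,0,1.4,-0.002,0.003,0.12,0,0,1.4,-0.002,0.003,0.16,0,0,1.4,-0.002,0.003,0.2,0,0,1.4,-0.002,0.003,0.24,0,0,1.4,-0.002,0.003,0.26,0,0,1.4,-0.002,0.003,0.27,0,0,1.4,-0.002,0.003,0.27,0,0,1.4,-0.002,0.003,0.27,0,0,1.4]'; python3 -c "
from plant import r, probe_bus, job, capture
s=probe_bus.get_state();print(s['tcp_pos'],s['eef_rot'])"
```

```text
time_s: 8.77
tcp_pos: [0.5006, 0.2096, 0.023]
eef_rot: [-180.0, -0.0, -97.9]
contact_force: [0.6, -0.2, 0.5]
gripper_width: 0.0875
gripper_force: 0.0
[0.5006386  0.2096246  0.02302231] [-1.79985045e+02 -1.40712706e-02 -9.78774680e+01]
```

```bash
python3 drive.py '[0,0,0.008,0,0,0,0,0,0.014,0,0,0,0,0,0.019,0,0,0,0,0,0.019,0,0,0,0,0,0.019,0,0,0]'; python3 drive.py '[0,0,0,0,0,0,0,0,0,0,0,0,0,0,0,0,0,0,0,0,0,0,0,0,0,0,0,0,0,0,0,0,0,0,0,0,0,0,0,0,0,0,0,0,0,0,0,0]' 0.05 25
```

```text
time_s: 9.18
tcp_pos: [0.5, 0.2095, 0.0036]
eef_rot: [180.0, -0.0, -98.0]
contact_force: [-0.3, -0.5, -0.5]
gripper_width: 0.0874
gripper_force: 0.0
time_s: 9.85
tcp_pos: [0.5001, 0.2096, 0.0037]
eef_rot: [-180.0, 0.0, -98.0]
contact_force: [-1.0, -0.1, 0.8]
gripper_width: 0.0595
gripper_force: 25.0
```

```bash
python3 drive.py '[0,0,-0.008,0,0,0,0,0,-0.025,0,0,0,0,0,-0.05,0,0,0,0,0,-0.08,0,0,0,0,0,-0.11,0,0,0,0,0,-0.14,0,0,0,0,0,-0.165,0,0,0,0,0,-0.175,0,0,0,0,0,-0.175,0,0,0]'; python3 drive.py '[0.015,-0.003,0,0,0,0,0.045,-0.008,0,0,0,-1,0.08,-0.014,0,0,0,-2,0.115,-0.02,0,0,0,-3,0.15,-0.026,0,0,0,-4.3,0.185,-0.033,0,0,0,-4.3,0.22,-0.039,0,0,0,-4.3,0.255,-0.045,0,0,0,-4.3,0.285,-0.05,0,0,0,-4.3,0.308,-0.054,0,0,0,-4.3,0.319,-0.056,0,0,0,-4.3,0.319,-0.056,0,0,0,-4.3]'; python3 drive.py '[0,0,0,0,0,0,0,0,0,0,0,0,0,0,0,0,0,0]'
python3 - <<'E'
from plant import r, probe_bus, job, capture
from h import *
o=np.array([.5122,-.102]);a=np.deg2rad(-93.65);x=np.array([np.cos(a),np.sin(a)]);y=np.array([-x[1],x[0]])
s=probe_bus.get_state();q=s["tcp_pos"][:2]-o;print("tcp jig",q@x,q@y,s["tcp_pos"],s["eef_rot"],s["contact_force"],s["gripper_width"])
for n in("scene","side"):
    c=capture(n);cv2.imwrite(f"pics/{n}3.png",c["frame"][:,:,::-1])
E
```

```text
time_s: 10.6
tcp_pos: [0.5011, 0.2104, 0.1815]
eef_rot: [-179.8, 0.2, -98.0]
contact_force: [-0.4, -0.0, -1.7]
gripper_width: 0.06
gripper_force: 25.0
time_s: 11.6
tcp_pos: [0.5098, -0.1164, 0.1766]
eef_rot: [179.8, -0.0, -93.8]
contact_force: [-0.4, 1.0, -1.1]
gripper_width: 0.0599
gripper_force: 25.0
time_s: 11.85
tcp_pos: [0.5111, -0.1133, 0.1781]
eef_rot: [180.0, 0.0, -93.6]
contact_force: [-0.1, -0.6, -1.2]
gripper_width: 0.0593
gripper_force: 25.0
tcp jig 0.011354147908208202 -0.0004079136051646494 [ 0.51107009 -0.11330515  0.17811833] [ 1.79957863e+02  2.33188092e-03 -9.36125455e+01] [-0.10567191 -0.59653524 -1.19702102] 0.059318255612502487
```

View pics/scene3.png

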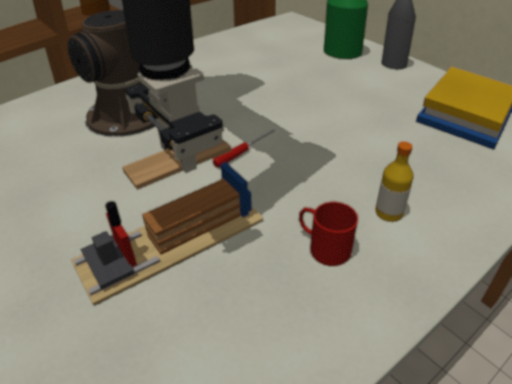

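The slat is held level above the pile at about (180,160) in the scene view, and the jaw is open at (118,240).

```bash
python3 drive.py '[0,0,0.01,0,0,0,0,0,0.03,0,0,0,0,0,0.05,0,0,0,0,0,0.07,0,0,0,0,0,0.085,0,0,0,0,0,0.093,0,0,0,0,0,0.096,0,0,0,0,0,0.096,0,0,0,0,0,0.096,0,0,0]'; for i in 1 2 3; do python3 drive.py '[0,0,0.001,0,0,0,0,0,0.002,0,0,0,0,0,0.002,0,0,0]' | grep -E 'tcp|contact'; done
```

```text
time_s: 12.7
tcp_pos: [0.5118, -0.114, 0.0831]
eef_rot: [-180.0, -0.0, -93.6]
contact_force: [1.2, 0.1, -0.7]
gripper_width: 0.0599
gripper_force: 25.0
tcp_pos: [0.5116, -0.1141, 0.081]
contact_force: [0.1, -1.0, -1.7]
tcp_pos: [0.5112, -0.1141, 0.0785]
contact_force: [-0.2, 0.5, -1.9]
tcp_pos: [0.5111, -0.1141, 0.0763]
contact_force: [0.5, 0.0, -1.9]
```

```bash
python3 drive.py '[0,0,0.001,0,0,0,0,0,0.001,0,0,0,0,0,0.001,0,0,0]' | grep -E 'tcp|contact';python3 drive.py '[0,0,0.0005,0,0,0,0,0,0.0005,0,0,0,0,0,0.0005,0,0,0]' | grep -E 'tcp|contact'
```

```text
tcp_pos: [0.5113, -0.1141, 0.0755]
contact_force: [0.4, 1.1, -1.6]
tcp_pos: [0.5113, -0.1141, 0.0751]
contact_force: [0.1, -0.5, -2.4]
```

```bash
python3 drive.py '[0,0,0.0005,0,0,0,0,0,0.0005,0,0,0,0,0,0.0005,0,0,0]' | grep -E 'tcp|contact';python3 drive.py '[0,0,0.0005,0,0,0,0,0,0.0005,0,0,0,0,0,0.0005,0,0,0]' | grep -E 'tcp|contact'
```

```text
tcp_pos: [0.5113, -0.1141, 0.0746]
contact_force: [-1.0, 0.4, -1.2]
tcp_pos: [0.5113, -0.1141, 0.0742]
contact_force: [-0.9, -0.2, 0.3]
```

```bash
python3 drive.py '[0,0,0.0004,0,0,0,0,0,0.0004,0,0,0,0,0,0.0004,0,0,0]' | grep -E 'tcp|contact'; python3 drive.py '[0,0,0,0,0,0,0,0,0,0,0,0]' | grep -E 'tcp|contact'
```

```text
tcp_pos: [0.5114, -0.1141, 0.0742]
contact_force: [-2.7, 1.7, 5.0]
tcp_pos: [0.5114, -0.1141, 0.0742]
contact_force: [-1.3, 0.2, 5.5]
```

Touchdown is clear: about 7 N above the carried-slat baseline, at TCP z = 0.0742, where the cameras put the pile top. I'm letting go, then lifting.

```bash
python3 drive.py '[0,0,0,0,0,0,0,0,0,0,0,0,0,0,0,0,0,0,0,0,0,0,0,0,0,0,0,0,0,0,0,0,0,0,0,0,0,0,0,0,0,0,0,0,0,0,0,0]' 0.088; python3 drive.py '[0,0,-0.005,0,0,0,0,0,-0.02,0,0,0,0,0,-0.05,0,0,0,0,0,-0.09,0,0,0,0,0,-0.13,0,0,0,0,0,-0.17,0,0,0,0,0,-0.21,0,0,0,0,0,-0.22,0,0,0,0,0,-0.22,0,0,0]'
cat > chk.py <<'E'
from plant import r, probe_bus, job, capture
from h import *
import sys
o=np.array([.5122,-.102]);a=np.deg2rad(-93.65);x=np.array([np.cos(a),np.sin(a)]);y=np.array([-x[1],x[0]])
for n in("scene","side","wrist"):
    c=capture(n);cv2.imwrite(f"pics/{n}{sys.argv[1]}.png",c["frame"][:,:,::-1]);P=cloud(c);q=P[...,:2]-o;X=q@x;Y=q@y;Z=P[...,2];H=hsv(c)
    m=(H[...,1]>150)&((H[...,0]<5)|(H[...,0]>174))&(abs(Z-.1)<.004)&(abs(Y)<.05)&(X>.05)&(X<.2);print(n,m.sum(),"plate X",np.percentile(X[m],[2,98]).round(4) if m.any() else 0)
    m=blob((abs(Z-.0825)<.004)&(H[...,0]<25)&(H[...,1]>60)&(abs(Y)<.06)&(X>-.12)&(X<.18))
    print("  slat",m.sum(),Z[m].mean().round(4),"X",np.percentile(X[m],[1,99]).round(4),"Y",np.percentile(Y[m],[1,99]).round(4),cv2.minAreaRect((P[m][:,:2]*1000).astype(np.float32))[1:])
s=probe_bus.get_state();q=s["tcp_pos"][:2]-o;print("tcp jig",q@x,q@y,s["tcp_pos"],s["eef_rot"],s["contact_force"],s["joints"].round(1))
E
python3 chk.py 4
```

```text
time_s: 15.53
tcp_pos: [0.5113, -0.1141, 0.0736]
eef_rot: [180.0, 0.0, -93.7]
contact_force: [-0.5, 0.0, -0.4]
gripper_width: 0.0874
gripper_force: 0.0
time_s: 16.28
tcp_pos: [0.513, -0.1143, 0.2986]
eef_rot: [-179.5, 0.0, -93.6]
contact_force: [1.1, -0.2, 0.1]
gripper_width: 0.0878
gripper_force: 0.0
scene 125 plate X [0.1379 0.1495]
  slat 2189 0.0825 X [-0.0755  0.1009] Y [-0.0279  0.0316] ((179.276611328125, 62.90559005737305), 86.49607849121094)
side 358 plate X [0.1374 0.1521]
  slat 2139 0.0824 X [-0.0736  0.1032] Y [-0.0299  0.0291] ((183.61683654785156, 59.75295639038086), 86.54244232177734)
wrist 716 plate X [0.1361 0.1498]
  slat 6471 0.0826 X [-0.0753  0.101 ] Y [-0.0289  0.0296] ((179.7739715576172, 60.173439025878906), 86.39322662353516)
tcp jig 0.012086675944628379 -0.0006960046383218983 [ 0.51073595 -0.11401785  0.29315183] [ 1.79958760e+02  1.81386439e-02 -9.36767805e+01] [ 0.18542992 -0.41317735 -0.33127643] [  8.9   4.  -12.   -0.  -74.  -12.6]
```

View pics/wrist4.png

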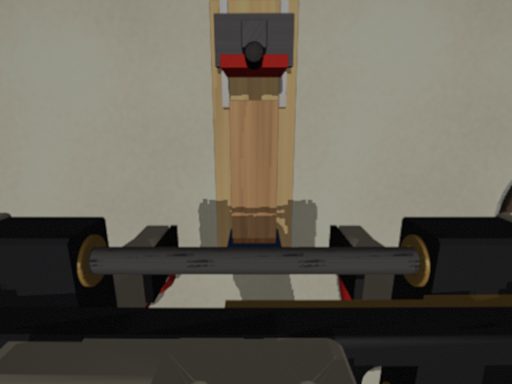

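The wrist view shows the slat lying straight on the pile, from (230,98) to (278,243). The jaw plate is at (254,65) and the post at (254,50), still open. Next I turn and move to the post.

```bash
python3 drive.py '[0.13,-0.001,0,0,0,-80,0.13,-0.001,0,0,0,-80,0.13,-0.001,0,0,0,-80,0.13,-0.001,0,0,0,-80,0.13,-0.001,0,0,0,-80,0.13,-0.001,0,0,0,-80,0.13,-0.001,0,0,0,-80,0.13,-0.001,0,0,0,-80,0.13,-0.001,0,0,0,-80,0.13,-0.001,0,0,0,-80,0.13,-0.001,0,0,0,-80,0.13,-0.001,0,0,0,-80]';python3 drive.py '[0,0,0,0,0,-7,0,0,0,0,0,-10,0,0,0,0,0,-10,0,0,0,0,0,-10]'
python3 chk.py 5
```

```text
time_s: 17.43
tcp_pos: [0.5033, -0.2438, 0.2919]
eef_rot: [180.0, 0.2, -13.3]
contact_force: [1.3, 0.5, -0.8]
gripper_width: 0.0878
gripper_force: 0.0
time_s: 17.77
tcp_pos: [0.5035, -0.2438, 0.2924]
eef_rot: [-180.0, 0.1, -3.8]
contact_force: [0.1, -0.4, -0.7]
gripper_width: 0.0877
gripper_force: 0.0
scene 117 plate X [0.1384 0.1497]
  slat 2188 0.0826 X [-0.0751  0.1009] Y [-0.0273  0.0317] ((179.70797729492188, 62.44502639770508), 85.80865478515625)
side 360 plate X [0.1373 0.1521]
  slat 2131 0.0824 X [-0.0734  0.1033] Y [-0.0299  0.0291] ((181.6126708984375, 59.54695129394531), 86.5780029296875)
wrist 364 plate X [0.1375 0.1495]
  slat 6427 0.0826 X [-0.0751  0.1018] Y [-0.0284  0.0301] ((181.08241271972656, 59.14553451538086), 86.18895721435547)
tcp jig 0.1421164756070655 0.0006271507420994996 [ 0.50377854 -0.24386813  0.29313828] [-1.79992806e+02  5.52912126e-02 -3.76235786e+00] [-0.12367659 -0.74130064  0.27423982] [ -5.8   7.6  -7.9  -0.  -74.6  92. ]
```

Over the post, with y error under 1 mm. Next I go down and close to 24 mm around it.

```bash
python3 drive.py '[0,0.001,0.03,0,0,0,0,0.001,0.07,0,0,0,0,0.001,0.11,0,0,0,0,0.001,0.15,0,0,0,0,0.001,0.17,0,0,0,0,0.001,0.181,0,0,0,0,0.001,0.181,0,0,0,0,0.001,0.181,0,0,0]'; python3 drive.py '[0,0,0,0,0,0,0,0,0,0,0,0,0,0,0,0,0,0,0,0,0,0,0,0,0,0,0,0,0,0,0,0,0,0,0,0,0,0,0,0,0,0,0,0,0,0,0,0,0,0,0,0,0,0,0,0,0,0,0,0,0,0,0,0,0,0,0,0,0,0,0,0]' 0.024 5; python3 drive.py '[0,-0.003,0,0,0,0,0,-0.006,0,0,0,0,0,-0.009,0,0,0,0,0,-0.012,0,0,0,0,0,-0.015,0,0,0,0,0,-0.018,0,0,0,0,0,-0.021,0,0,0,0,0,-0.024,0,0,0,0,0,-0.027,0,0,0,0,0,-0.03,0,0,0,0]'
```

```text
time_s: 18.58
tcp_pos: [0.5045, -0.2452, 0.1133]
eef_rot: [180.0, -0.0, -3.7]
contact_force: [0.5, -0.2, 1.7]
gripper_width: 0.0874
gripper_force: 0.0
time_s: 19.58
tcp_pos: [0.5039, -0.2449, 0.1126]
eef_rot: [180.0, 0.0, -3.7]
contact_force: [-0.1, 0.2, 0.0]
gripper_width: 0.0244
gripper_force: 0.0
time_s: 20.42
tcp_pos: [0.5058, -0.2146, 0.1126]
eef_rot: [180.0, 0.0, -3.7]
contact_force: [0.6, -3.9, -2.0]
gripper_width: 0.024
gripper_force: 1.6
```

```bash
python3 drive.py '[0,-0.002,0,0,0,0,0,-0.004,0,0,0,0,0,-0.006,0,0,0,0,0,-0.008,0,0,0,0,0,-0.01,0,0,0,0,0,-0.012,0,0,0,0,0,-0.013,0,0,0,0]'; for i in 1 2; do python3 drive.py '[0,-0.0005,0,0,0,0,0,-0.001,0,0,0,0,0,-0.001,0,0,0,0]'|grep -E 'tcp|con|gripper_f';done; python3 -c "
from chk import *" 6
```

```text
time_s: 21.0
tcp_pos: [0.5066, -0.2018, 0.1126]
eef_rot: [180.0, 0.0, -3.7]
contact_force: [0.2, -4.6, -2.1]
gripper_width: 0.0238
gripper_force: 2.1
tcp_pos: [0.5067, -0.2009, 0.1127]
contact_force: [-0.3, -3.6, -1.4]
gripper_force: 1.6
tcp_pos: [0.5067, -0.2, 0.1126]
contact_force: [-0.6, -3.5, -2.2]
gripper_force: 1.9
scene 112 plate X [0.0944 0.1058]
  slat 2095 0.0825 X [-0.0863  0.1028] Y [-0.0264  0.0367] ((198.65652465820312, 67.5997085571289), 88.69574737548828)
side 2 plate X [0.1072 0.1074]
  slat 152 0.0825 X [0.1058 0.1087] Y [-0.0374  0.0366] ((3.3449833393096924, 74.34486389160156), 86.6347885131836)
wrist 1083 plate X [0.093  0.1058]
  slat 11593 0.0825 X [-0.071   0.0905] Y [-0.0139  0.0309] ((167.86380004882812, 47.43827819824219), 86.08695983886719)
tcp jig 0.09810630371738786 0.0007651424289984449 [ 0.506718   -0.19995601  0.11263382] [-1.79995187e+02  5.43544735e-03 -3.67123067e+00] [ 0.12614449 -3.71551755 -1.34202717] [ -0.9  14.3 -24.5  -0.  -51.1  87.3]
```

```bash
for i in 1 2 3 4; do python3 drive.py '[0,-0.0005,0,0,0,0,0,-0.0005,0,0,0,0]'|grep -E 'tcp|con|gripper_f';done
```

```text
tcp_pos: [0.5068, -0.1995, 0.1127]
contact_force: [-1.2, -3.9, -2.2]
gripper_force: 1.9
tcp_pos: [0.5068, -0.1989, 0.1127]
contact_force: [0.0, -4.1, -2.1]
gripper_force: 1.9
tcp_pos: [0.5068, -0.1984, 0.1127]
contact_force: [0.4, -5.0, -2.0]
gripper_force: 1.9
tcp_pos: [0.5069, -0.1979, 0.1126]
contact_force: [-0.6, -4.1, -2.1]
gripper_force: 1.9
```

```bash
for i in 1 2; do python3 drive.py '[0,-0.0005,0,0,0,0,0,-0.0005,0,0,0,0]'|grep -E 'tcp|con|gripper_f';done
```

```text
tcp_pos: [0.5069, -0.1979, 0.1126]
contact_force: [-0.1, -6.8, -3.3]
gripper_force: 3.3
tcp_pos: [0.5068, -0.1977, 0.1126]
contact_force: [0.4, -9.3, -2.5]
gripper_force: 4.7
```

The force has risen to about 9 N with no further travel, against 4 N of sliding friction, so the jaw is snug. I'm opening and backing off.

```bash
python3 drive.py '[0,0,0,0,0,0,0,0,0,0,0,0,0,0,0,0,0,0,0,0,0,0,0,0,0,0,0,0,0,0,0,0,0,0,0,0,0,0,0,0,0,0,0,0,0,0,0,0,0,0,0,0,0,0,0,0,0,0,0,0,0,0,0,0,0,0,0,0,0,0,0,0]' 0.088; python3 drive.py '[0,0,-0.01,0,0,0,0,0,-0.04,0,0,0,0,0,-0.08,0,0,0,0,0,-0.12,0,0,0,-0.03,0,-0.16,0,0,0,-0.06,0,-0.18,0,0,0,-0.06,0,-0.18,0,0,0,-0.06,0,-0.18,0,0,0]'; python3 chk.py 7
```

```text
time_s: 23.65
tcp_pos: [0.507, -0.197, 0.1127]
eef_rot: [180.0, 0.0, -3.7]
contact_force: [-0.5, 0.2, -0.6]
gripper_width: 0.0876
gripper_force: 0.0
time_s: 24.32
tcp_pos: [0.4467, -0.1933, 0.2961]
eef_rot: [-180.0, -0.4, -3.7]
contact_force: [0.1, 0.1, -0.6]
gripper_width: 0.088
gripper_force: 0.0
scene 128 plate X [0.0919 0.1039]
  slat 2072 0.0825 X [-0.0889  0.0821] Y [-0.0275  0.0319] ((178.07562255859375, 62.64097595214844), 85.35787200927734)
side 311 plate X [0.0921 0.1067]
  slat 1653 0.0824 X [-0.0886  0.072 ] Y [-0.0299  0.0293] ((165.6761932373047, 60.08773422241211), 86.54242706298828)
wrist 513 plate X [0.0916 0.1035]
  slat 7242 0.0825 X [-0.0877  0.0885] Y [-0.0283  0.0305] ((181.0780487060547, 59.165428161621094), 86.17377471923828)
tcp jig 0.09499402549254547 -0.05922931898692173 [ 0.44704337 -0.19303071  0.29209822] [-1.79986581e+02  5.24301936e-02 -3.66949430e+00] [-0.40213594 -0.61073574 -1.02947475] [ -0.2   0.3 -16.   -0.  -73.7  86.5]
```

View pics/wrist7.png

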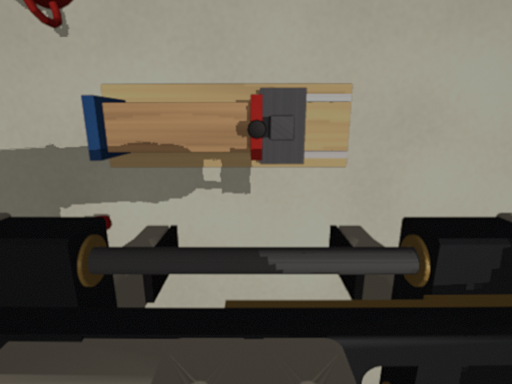

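The wrist view shows the slat filling the gap from the fence (105,128) to the jaw plate (252,128). The jaw is straight and the arm is clear.

```bash
python3 -c "
from plant import r, probe_bus, job, capture
print(job.close_job())"
```

```text
the job is handed in; nothing more can be done
None
```

I handed in the job at about 24.5 s: the slat lies flat and in line on the pile against the blue fence, and the jaw is straight and snug on its end. The arm was clear, and the glue bottle, mug and screwdriver were left alone; the hand-in call returned no verdict.

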